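# Look into two lidded parts boxes and leave the right one open

### The job

The steel drive centre for the lathe is in one of the two lidded wooden boxes on the bench, and a dark wooden offcut is in the other. Lift both lids so that both boxes stand wide open together and see what each holds, then fully shut the box with the offcut again and leave the box with the drive centre wide open. Do not disturb what is inside the boxes.

Things in the scene. Friction and masses are not known exactly. Their poses are not given: they have to be found in the camera images.
- pale_box: Pale wooden box with a pale wooden lid, 120 x 120 x 80 mm without its lid, walls and floor 6 mm, fixed to the bench. Origin: centre of the underside. x axis from the front (robot side) to the hinge side, y left, z up. The lid's hinge line runs along y at x = 60, z = 80.5 mm. The lid's knob, when shut, has its gripping point at x = -30, y = 0, z = 123.5 mm: 90 mm before and 43 mm above the hinge line.
- dark_box: Dark brown wooden box with a dark brown lid, 120 x 120 x 80 mm without its lid, walls and floor 6 mm, fixed to the bench. Origin: centre of the underside. x axis from the front (robot side) to the hinge side, y left, z up. The lid's hinge line runs along y at x = 60, z = 80.5 mm. The lid's knob, when shut, has its gripping point at x = -30, y = 0, z = 123.5 mm: 90 mm before and 43 mm above the hinge line.
- pale_lid (a joint): Lid of the pale box, 8 mm board, rad: 0 shut, grows as the knob side swings up and back, 1.57 upright, stop at 1.7. Stiff hinge: it stays at any angle it is left at; 1 to 3 N at the knob moves it. Round black knob square on the outer face, 43 mm tall: head 28 mm across, 27 to 43 mm off the face, on a 12 mm stem; gripping point 35 mm off the face.
- dark_lid (a joint): Lid of the dark box, 8 mm board, rad: 0 shut, grows as the knob side swings up and back, 1.57 upright, stop at 1.7. Stiff hinge: it stays at any angle it is left at; 1 to 3 N at the knob moves it. Round brass-coloured knob square on the outer face, 43 mm tall: head 28 mm across, 27 to 43 mm off the face, on a 12 mm stem; gripping point 35 mm off the face.
- drive_centre_mid (a point): Centre of the grey steel drive centre, a round part 25 mm across and 66 mm tall that stands upright on the floor of one of the boxes, within 20 mm of the box's middle. Which box varies.
- offcut_mid (a point): Centre of the dark walnut-brown round offcut, 19 mm thick and 50 mm long, that lies on the floor of the other box, within 20 mm of its middle.
There are look-alikes about, which are no part of the job. Leave any blue look-alike of the dark_box alone. What is shaped like the pale_box but purple is not meant.

How it is judged:
On the way:
1. both lids stand open together, each lifted by more than 0.8 rad (45 degrees) (value of joint each of pale_lid, dark_lid above 0.8 rad), for 0.2 s.
At the end, for the whole second after the job is handed in: The lid of the box that holds the drive centre stands open by more than 0.8 rad (45 degrees), the other box's lid is shut to within 0.08 rad, both lids are at rest, and the drive centre and the offcut are within 20 mm of where they were (((horizontal distance between drive_centre_mid and pale_box below 0.06 m and value of joint pale_lid above 0.8 rad and value of joint dark_lid below 0.08 rad) or (horizontal distance between drive_centre_mid and dark_box below 0.06 m and value of joint dark_lid above 0.8 rad and value of joint pale_lid below 0.08 rad)) and distance of each of drive_centre_mid, offcut_mid from where it was at the start of the episode below 0.02 m and velocity of joint pale_lid between -0.1 and 0.1 rad/s and velocity of joint dark_lid between -0.1 and 0.1 rad/s); the robot touches nothing.
It fails at once if the drive centre or the offcut is shifted by more than 20 mm (distance of any of drive_centre_mid, offcut_mid from where it was at the start of the episode above 0.02 m).
It also fails if it takes over 58 s, if anything falls off the work surface, if the arm or the gripper's body presses on something with over 40 N, if the wrist force passes 120 N, or if a joint passes its speed limit or range.

### The arm

A 7-joint arm with a two-finger parallel gripper is mounted at the origin on a cart in front of the work surface, level with it; the furniture and walls round the work are solid. World frame = base frame: x ahead of the robot, y to its left, z up, the work surface at z = 0. Lengths are in m, angles in rad, forces in N, time in s.
With the tool pointing down it reaches from about 0.425 to 0.925 m from the base axis. Payload 6.8 kg.
Tool frame: the origin (TCP) lies at the very end of the fingers, on their centre line; the grasp point (between the pads) lies 19 mm behind it; z points along the fingers, x is the direction in which the jaws open and shut, and the axes are right-handed (so a half turn about z gives the same grasp; the last joint's range is limited). The gripper opens to 85 mm and grips with 20 to 120 N. Pads are 22 mm wide; open, the fingers measure 114 mm over their backs; the gripper's body (76 mm by 85 mm) begins 54 mm behind the grasp point. The pads swing forward as they close: fully open they stand 13 mm farther back than shut.
Start: joints at [1.17, 0.477, 0.022, 1.555, -0.011, 1.109, -0.083], TCP at [0.195, -0.646, 0.231] pointing down, gripper open.
Joint ranges: [-2.96, 2.96], [-0.34, 2.1], [-1.41, 1.46], [0.24, 2.44], [-1.37, 4.51], [0.17, 1.92], [-2.96, 2.96]. Speed limits (rad/s): [2.39, 2.39, 3.14, 3.14, 3.14, 3.14, 3.14].

### API

Orientations are given as a rotation vector (axis times angle).
In Python, from bench import sensors, optics, job gives the robot as it stands.
- The arm moves only by the tool play_rows, never from a script. Its argument "moves" is a list that holds one entry, the list of rows, each a list of 5 numbers: the shift along the tool's x, y, z in units of 40 mm (1.0 is 40 mm), then the turn about the tool's z in units of 5 degrees (1.0 is 5 degrees), then the opening, from 0 (shut) to 1 (fully open). In form: [[[x, y, z, roll, grip], ...]]. A call has 1 to 5 rows; each row is the pose to reach, as a shift and turn from the pose commanded when the call began, along the tool's axes at that moment; what a row does not reach only later rows make up. A row lasts 1/12 s, in which the tool goes at most 41.7 mm and 7.16 degrees, less where a joint would pass 70% of its speed; a pose out of reach is approached as far as the arm can. A call with a gripper value outside its range is refused whole. The fingers move at their own pace and stop on an object; "newtons" is the grip in N (left out, the last holds). Time passes only in rows, so rows that repeat a pose let the fingers close. It gives the time, the measured TCP pose, the force and the opening at its end, in the units of the state.
- sensors.state(): the state, without advancing time (a new reading comes with each control period).
- optics.get_image(name): name is "scene" or "top"; returns a dict with "frame" (400x640x3 uint8, red, green, blue), "vfov" (degrees; the focal length in pixels is half the picture's height over the tangent of half this angle, whatever the lens; pixels are square), "cx", "cy" (the principal point, pixels), "pose" (4x4, takes a point from camera to world coordinates). Camera axes: x right, y down, z forward; pixel columns grow to the right and rows downward; lengths in m; the calibration is good to about 2 mm. A picture is of the moment at which its call begins. There is no depth.
- job.close_job(): hands the job in, once; it reports no verdict.
The state is a dict: "t": time; "joint_positions": joint angles; "joint_velocities": joint speeds; "joint_torque": joint torques, N m; "tcp_pos": TCP position; "tcp_rot": TCP orientation; "ft_force": force on the tool from outside, world axes, zero at the start; "torque": the same for the moment, N m; "gripper_width": finger opening in m.
Only numpy, scipy, OpenCV 4.12 (cv2) and the standard library are available. Lean on these libraries where they do the work, as an engineer would, in place of code of your own. Each camera call takes 0.05 s, during which the arm holds its last target.

## Working session

There is one attempt and no reset: what is moved stays moved. The work goes in short steps, Python scripts to look and compute and a tool call to move; the robot and the scene stay as the last step left them, time stands still between calls to the robot, and variables do not carry over. Pictures are saved under pics/ and viewed, and the job is handed in when it is done.

Besides the shell and the picture viewer there is one more tool, called as name([rows], argument=value, ...), one row to a line, values as JSON. play_rows: Moves the arm, as the interface text tells. Its arguments: {"type":"object","properties":{"moves":{"type":"array"},"newtons":{"type":"number"}},"required":["moves"]}

```bash
ls; mkdir -p pics; python3 - <<'E'
from bench import sensors, optics, job
import cv2, numpy as np
s=sensors.state(); print({k:np.round(v,3).tolist() for k,v in s.items()})
for n in("scene","top"):
    d=optics.get_image(n); cv2.imwrite(f"pics/{n}0.png",d["frame"][:,:,::-1]); print(n,d["vfov"],d["cx"],d["cy"],np.round(d["pose"],4).tolist(),[k for k in d])
E
```

```text
pics
{'t': 0.0, 'joint_positions': [1.17, 0.478, 0.022, 1.556, -0.012, 1.109, -0.083], 'joint_velocities': [0.001, 0.0, 0.001, 0.001, 0.001, -0.002, -0.001], 'joint_torque': [-0.0, -59.644, 1.608, -28.119, 0.012, 0.009, 0.0], 'tcp_pos': [0.195, -0.646, 0.23], 'tcp_rot': [-2.521, 1.873, 0.002], 'ft_force': [0.354, -0.399, 0.513], 'torque': [-0.033, -0.046, 0.018], 'gripper_width': 0.085}
scene 53.77759433257068 313.7569988626943 203.36438283226508 [[0.9202, -0.2951, 0.257, 0.3342], [-0.3913, -0.7027, 0.5941, -0.5883], [0.0053, -0.6473, -0.7622, 0.8478], [0.0, 0.0, 0.0, 1.0]] ['frame', 'vfov', 'cx', 'cy', 'pose']
top 56.580417839316226 319.7894976790689 197.9500660634391 [[-0.1024, -0.9728, 0.2078, 0.4138], [-0.9947, 0.1005, -0.0194, 0.0122], [-0.002, -0.2087, -0.978, 0.924], [0.0, 0.0, 0.0, 1.0]] ['frame', 'vfov', 'cx', 'cy', 'pose']
```

View pics/scene0.png

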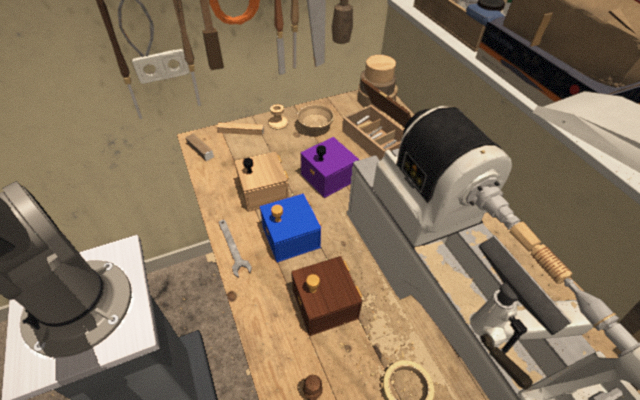

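View pics/top0.png

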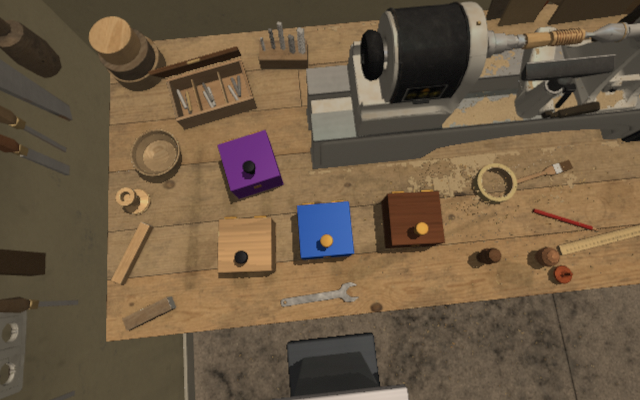

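The candidates in the top view are pale (245,245) with a black knob, purple (250,163) with a black knob, blue (326,230) with a brass knob, and dark brown (413,218) with a brass knob. The pale and brown ones fit the task, and purple and blue are the look-alikes. I'll measure the knobs and lid edges next and enlarge the crops.

```bash
cat > h.py <<'E'
import numpy as np, cv2
from bench import sensors, optics, job
from scipy.spatial.transform import Rotation as R
def ray(d,u,v):
    f=d["frame"].shape[0]/2/np.tan(np.radians(d["vfov"])/2)
    P=np.array(d["pose"]); c=P[:3,:3]@np.array([(u-d["cx"])/f,(v-d["cy"])/f,1.]); return P[:3,3],c/np.linalg.norm(c)
def plane(d,u,v,z):
    o,r=ray(d,u,v); return o+r*(z-o[2])/r[2]
def tri(a,b):
    (o1,r1),(o2,r2)=a,b
    A=np.stack([r1,-r2],1); t=np.linalg.lstsq(A,o2-o1,rcond=None)[0]
    p,q=o1+t[0]*r1,o2+t[1]*r2; return (p+q)/2,np.linalg.norm(p-q)
def proj(d,p):
    f=d["frame"].shape[0]/2/np.tan(np.radians(d["vfov"])/2); P=np.array(d["pose"])
    c=P[:3,:3].T@(np.array(p)-P[:3,3]); return c[:2]/c[2]*f+[d["cx"],d["cy"]]
E
python3 - <<'E'
from h import *
T=optics.get_image("top");S=optics.get_image("scene")
t=T["frame"][170:300,190:470,::-1];cv2.imwrite("pics/tc.png",cv2.resize(t,None,fx=2.8,fy=2.8,interpolation=cv2.INTER_CUBIC))
a=S["frame"][140:220,220:300,::-1];b=S["frame"][250:340,280:370,::-1]
cv2.imwrite("pics/sc.png",np.hstack([cv2.resize(a,(400,400),interpolation=2),cv2.resize(b,(400,400),interpolation=2)]))
E
```

```text
(no output)
```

View pics/tc.png

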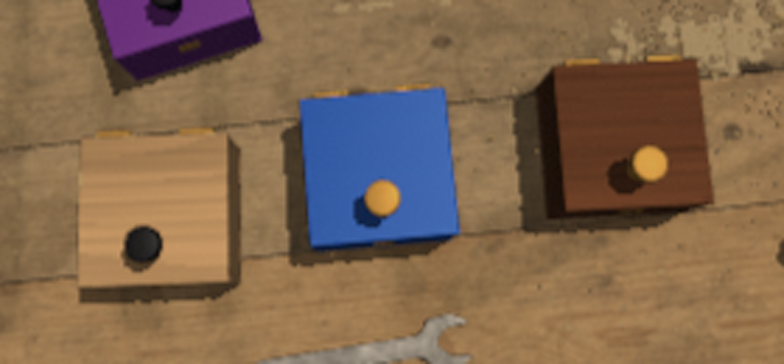

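View pics/sc.png

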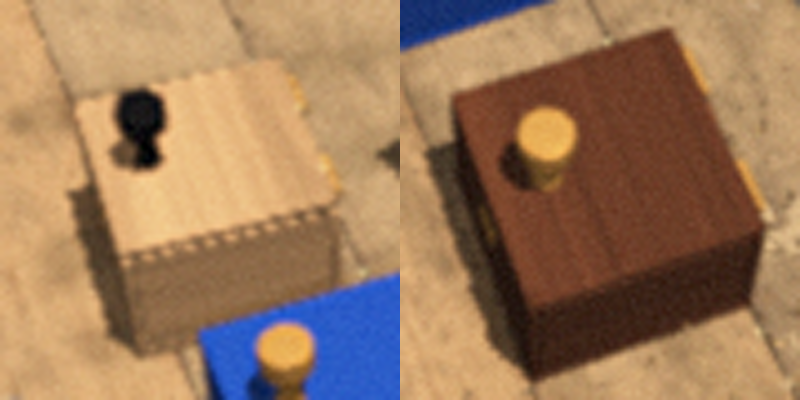

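The pale lid's corners in the crop are (81,140), (229,136), (229,284) and (80,288). The brown lid's are (554,68), (696,60), (711,202) and (566,211). Both boxes are confirmed, with hinges on the far side.

```bash
python3 - <<'E'
from h import *
T=optics.get_image("top");S=optics.get_image("scene")
D={'pale':([(81,140),(229,136),(229,284),(80,288)],(145,243),np.array([138,108])/5+[220,140]),
'dark':([(554,68),(696,60),(711,202),(566,211)],(650,162),np.array([547,130])/4.4444+[280,250])}
for n,(c,k,sk) in D.items():
    P=np.array([plane(T,*(np.array(q)/2.8+[190,170]-.3),.0885) for q in c])[:,:2]
    # far-left, far-right, near-right, near-left
    ex=(P[0]+P[1]-P[2]-P[3])/2; ey=(P[0]+P[3]-P[1]-P[2])/2
    print(n,"centre",P.mean(0).round(4),"sizes",np.linalg.norm(ex).round(4),np.linalg.norm(ey).round(4),"yaw",np.degrees([np.arctan2(ex[1],ex[0]),np.arctan2(-ey[0],ey[1])]).round(2))
    kt=np.array(k)/2.8+[190,170]-.3
    print(" knob plane top",plane(T,*kt,.1315).round(4),"scene",plane(S,*sk,.1315).round(4),"tri",tri(ray(T,*kt),ray(S,*sk)))
    y=(np.arctan2(ex[1],ex[0])+np.arctan2(-ey[0],ey[1]))/2
    print(" knob from centre",P.mean(0)-.03*np.array([np.cos(y),np.sin(y)]))
s=sensors.state(); M=R.from_rotvec(s["tcp_rot"]).as_matrix(); print(M.round(3),s["tcp_pos"],s["t"])
E
```

```text
pale centre [0.5012 0.1733] sizes 0.1179 0.1187 yaw [-3.66 -4.35]
 knob plane top [0.4734 0.1738 0.1315] scene [0.4723 0.169  0.1315] tri (array([0.47363655, 0.17498943, 0.12578256]), np.float64(0.000464852699779276))
 knob from centre [0.4713218 0.1753901]
dark centre [ 0.5234 -0.2156] sizes 0.117 0.117 yaw [-3.58 -2.48]
 knob plane top [ 0.4951 -0.2145  0.1315] scene [ 0.6647 -0.2887  0.1315] tri (array([ 0.57514339, -0.25876559,  0.13599885]), np.float64(0.18049223830598454))
 knob from centre [ 0.49348986 -0.21403089]
[[ 0.289 -0.957 -0.   ]
 [-0.957 -0.289  0.001]
 [-0.001  0.    -1.   ]] [ 0.19477275 -0.64609561  0.230962  ] 0.3
```

play_rows([
  [[-0.6,-0.75,0,0,1],[-1.2,-1.5,0,0,1],[-1.8,-2.25,0,0,1],[-2.4,-3.0,0,0,1],[-3.0,-3.75,0,0,1]],
])

```text
t: 0.72
tcp_pos: [0.3045, -0.4865, 0.2314]
tcp_rot: [2.521, -1.874, 0.0]
ft_force: [0.8, 0.0, 1.1]
gripper_width: 0.0853
```

play_rows([
  [[-0.6,-0.75,0,0,1],[-1.2,-1.5,0,0,1],[-1.8,-2.25,0,0,1],[-2.4,-3.0,0,0,1],[-3.0,-3.75,0,0,1]],
])

```text
t: 1.13
tcp_pos: [0.4135, -0.3283, 0.2316]
tcp_rot: [2.521, -1.874, 0.001]
ft_force: [1.6, -0.4, 0.4]
gripper_width: 0.0856
```

play_rows([
  [[-0.6,-0.75,0,1,1],[-1.2,-1.5,0,2,1],[-1.8,-2.3,0,3,1],[-2.16,-2.77,0,3.96,1],[-2.16,-2.77,0,3.96,1]],
])

```text
t: 1.55
tcp_pos: [0.4976, -0.2089, 0.2316]
tcp_rot: [-2.166, 2.271, 0.0]
ft_force: [-0.2, 0.2, -0.2]
gripper_width: 0.0859
```

```bash
cat >> h.py <<'E'
def to(target,yaw_box=None,z=None):
    s=sensors.state(); M=R.from_rotvec(s["tcp_rot"]).as_matrix()
    d=M.T@(np.array(target)-s["tcp_pos"])/.04
    h=np.degrees(np.arctan2(M[1,0],M[0,0])); print("t",round(s["t"],2),"tcp",np.round(s["tcp_pos"],4),"head",h.round(2),"delta units",d.round(3),"F",np.round(s["ft_force"],1),"w",round(s["gripper_width"],4))
    if yaw_box is not None: print("roll units",((h-(yaw_box-90)+180)%360-180)/5)
    return M
E
python3 - <<'E'
from h import *
T=optics.get_image("top");S=optics.get_image("scene")
to([.494,-.2145,.103],-3)
print(tri(ray(T,650/2.8+189.7,162/2.8+169.7),ray(S,147/4.444+280,130/4.444+250)))
c=T["frame"][120:300,300:500,::-1];e=S["frame"][180:360,240:440,::-1]
cv2.imwrite("pics/a1.png",np.hstack([cv2.resize(c,None,fx=2,fy=2),cv2.resize(e,None,fx=2,fy=2)]))
E
```

```text
t 1.65 tcp [ 0.4944 -0.2143  0.2313] head -92.83 delta units [0.006 0.009 3.207] F [-0.1 -0.1 -0.8] w 0.0852
roll units 0.0343188025545146
(array([ 0.49539023, -0.21536984,  0.12832514]), np.float64(6.324745273250106e-05))
```

View pics/a1.png

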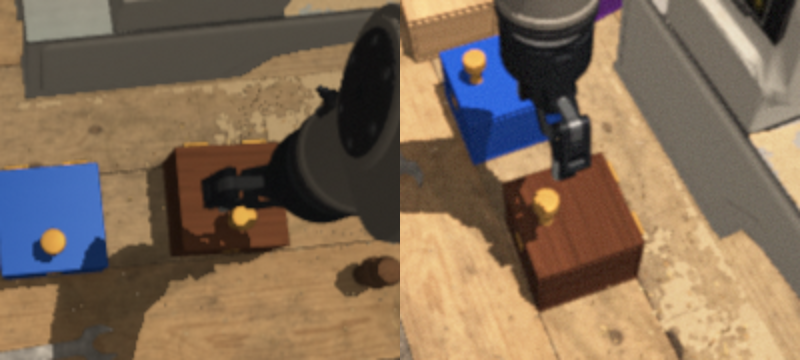

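The gripper is above the brown box's knob, with triangulation agreeing to about 1 mm. I'll lower it and grip.

play_rows([
  [[0,0,0.8,0,1],[0,0,1.6,0,1],[0,0,2.3,0,1],[0,0,2.8,0,1],[0,0,3.2,0,1]],
])

```text
t: 2.07
tcp_pos: [0.4918, -0.217, 0.1013]
tcp_rot: [2.158, -2.28, -0.003]
ft_force: [-0.3, 0.9, 0.7]
gripper_width: 0.0853
```

play_rows([
  [[0,0,0,0,0],[0,0,0,0,0],[0,0,0,0,0],[0,0,0,0,0],[0,0,0,0,0]],
], newtons=30)

```text
t: 2.48
tcp_pos: [0.4947, -0.2151, 0.1047]
tcp_rot: [-2.161, 2.278, -0.002]
ft_force: [-2.2, 6.4, 12.3]
gripper_width: 0.0265
```

play_rows([
  [[0,0,0,0,0],[0,0,0,0,0],[0,0,0,0,0],[0,0,0,0,0],[0,0,0,0,0]],
])

```text
t: 2.9
tcp_pos: [0.4947, -0.2151, 0.1049]
tcp_rot: [-2.162, 2.278, -0.002]
ft_force: [-1.0, 1.2, 4.4]
gripper_width: 0.0265
```

```bash
python3 - <<'E'
from h import *
to([.494,-.2145,.103],-3)
# arc in tool axes: box x = +-tool y
import math
a0=math.atan2(43,-90);r=math.hypot(90,43)
for th in np.arange(.12,1.33,.12):
    dx=r*math.cos(a0-th)+90; dz=r*math.sin(a0-th)-43
    print(round(th,2),"fwd",round(dx/40,2),"up",round(dz/40,2))
M=R.from_rotvec(sensors.state()["tcp_rot"]).as_matrix(); print(M.round(3))
E
```

```text
t 2.9 tcp [ 0.4947 -0.2151  0.1049] head -93.01 delta units [-0.013  0.019  0.046] F [-1.   1.2  4.4] w 0.0265
roll units -0.0023287241603611617
0.12 fwd 0.14 up 0.26
0.24 fwd 0.32 up 0.5
0.36 fwd 0.52 up 0.72
0.48 fwd 0.75 up 0.92
0.6 fwd 1.0 up 1.08
0.72 fwd 1.27 up 1.22
0.84 fwd 1.55 up 1.32
0.96 fwd 1.84 up 1.38
1.08 fwd 2.14 up 1.42
1.2 fwd 2.44 up 1.41
1.32 fwd 2.73 up 1.37
[[-0.053 -0.999  0.002]
 [-0.999  0.053 -0.   ]
 [ 0.    -0.002 -1.   ]]
```

play_rows([
  [[0,-0.07,-0.13,0,0],[0,-0.14,-0.26,0,0],[0,-0.23,-0.38,0,0],[0,-0.32,-0.5,0,0],[0,-0.32,-0.5,0,0]],
])

```text
t: 3.32
tcp_pos: [0.5069, -0.2157, 0.1243]
tcp_rot: [2.162, -2.279, -0.001]
ft_force: [-3.9, 1.8, 3.1]
gripper_width: 0.0263
```

```bash
python3 - <<'E'
from h import *
to([.494,-.2145,.103],-3)
S=optics.get_image("scene");e=S["frame"][180:360,240:440,::-1]
cv2.imwrite("pics/a2.png",cv2.resize(e,None,fx=3,fy=3))
E
```

```text
t 3.32 tcp [ 0.5069 -0.2157  0.1243] head -93.02 delta units [-0.014  0.323  0.533] F [-3.9  1.8  3.1] w 0.0263
roll units -0.0033356540546947144
```

View pics/a2.png

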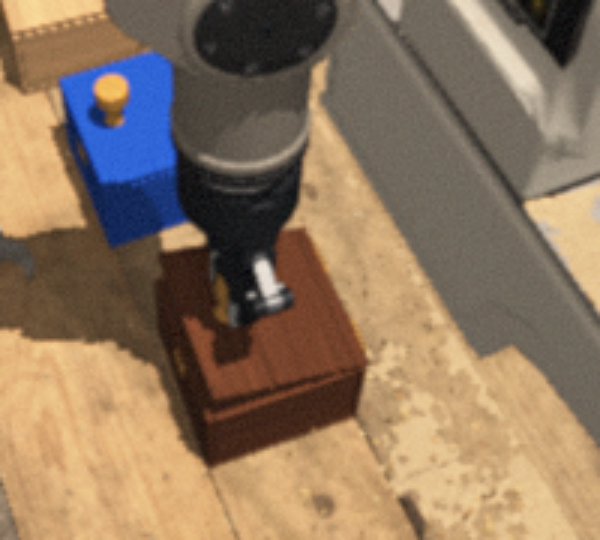

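The lid is rising by about 0.2 rad with the knob held, so I'll continue along the arc.

play_rows([
  [[0,-0.2,-0.22,0,0],[0,-0.43,-0.42,0,0],[0,-0.68,-0.58,0,0],[0,-0.95,-0.72,0,0],[0,-1.23,-0.82,0,0]],
])

```text
t: 3.78
tcp_pos: [0.5562, -0.2184, 0.1572]
tcp_rot: [2.162, -2.279, -0.001]
ft_force: [-2.2, 0.8, -1.3]
gripper_width: 0.0261
```

play_rows([
  [[0,-0.29,-0.06,0,0],[0,-0.59,-0.1,0,0],[0,-0.89,-0.09,0,0],[0,-1.03,-0.08,0,0],[0,-1.03,-0.08,0,0]],
])

```text
t: 4.2
tcp_pos: [0.5997, -0.2207, 0.1606]
tcp_rot: [-2.161, 2.277, -0.005]
ft_force: [-0.1, 0.8, 4.8]
gripper_width: 0.0266
```

```bash
python3 - <<'E'
from h import *
to([.494,-.2145,.103],-3)
S=optics.get_image("scene");e=S["frame"][180:360,240:440,::-1]
cv2.imwrite("pics/a3.png",cv2.resize(e,None,fx=3,fy=3))
E
```

```text
t 4.2 tcp [ 0.5997 -0.2207  0.1606] head -92.99 delta units [-0.018  2.652  1.429] F [-0.1  0.8  4.8] w 0.0266
roll units 0.0020911453297912884
```

View pics/a3.png

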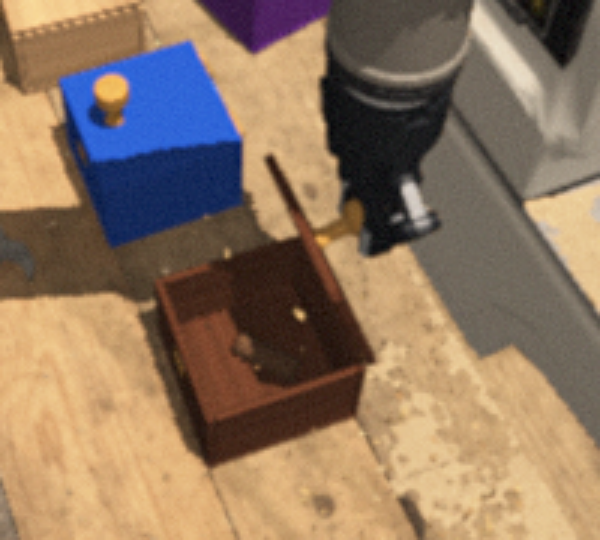

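The brown box is wide open and holds a lying dark cylinder, the offcut, at about (270,358) in the crop. I'll release, rise, and go to the pale box.

play_rows([
  [[0,0,0,0,0.8],[0,0,0,0,0.8],[0,0,0,0,0.8],[0,0,0,0,0.8],[0,0,0,0,0.8]],
])

```text
t: 4.67
tcp_pos: [0.5967, -0.2208, 0.1592]
tcp_rot: [2.162, -2.279, -0.0]
ft_force: [-0.2, -0.1, -0.3]
gripper_width: 0.0682
```

play_rows([
  [[0,0,-0.7,0,0.8],[0,0,-1.6,0,0.8],[0,0,-2.4,0,0.8],[0,0,-3,0,0.8],[0,0,-3,0,0.8]],
])

```text
t: 5.08
tcp_pos: [0.5997, -0.2215, 0.2857]
tcp_rot: [-2.158, 2.276, -0.014]
ft_force: [0.8, -0.6, 1.0]
gripper_width: 0.0684
```

```bash
python3 - <<'E'
from h import *
to([.473,.1745,.24],-4)
E
```

```text
t 5.08 tcp [ 0.5997 -0.2215  0.2857] head -93.05 delta units [-9.72   3.7    1.084] F [ 0.8 -0.6  1. ] w 0.0684
roll units 0.1901190555178232
```

play_rows([
  [[-0.9,0.35,0,0,1],[-1.8,0.7,0,0,1],[-2.7,1.05,0,0,1],[-3.6,1.4,0,0,1],[-4.5,1.75,0,0,1]],
])

```text
t: 5.5
tcp_pos: [0.5354, -0.0358, 0.2789]
tcp_rot: [2.161, -2.28, -0.0]
ft_force: [0.7, -0.2, 0.2]
gripper_width: 0.0857
```

play_rows([
  [[-0.9,0.35,0,0,1],[-1.8,0.7,0,0,1],[-2.7,1.05,0,0,1],[-3.6,1.4,0,0.1,1],[-4.5,1.75,0,0.2,1]],
])

```text
t: 5.92
tcp_pos: [0.4751, 0.1476, 0.2791]
tcp_rot: [2.141, -2.299, 0.0]
ft_force: [0.1, 0.4, -0.7]
gripper_width: 0.0854
```

play_rows([
  [[-0.72,0.2,0.3,0,1],[-0.72,0.2,0.7,0,1],[-0.72,0.2,1.08,0,1],[-0.72,0.2,1.08,0,1],[-0.72,0.2,1.08,0,1]],
])

```text
t: 6.33
tcp_pos: [0.4697, 0.175, 0.2354]
tcp_rot: [2.141, -2.297, -0.001]
ft_force: [0.2, 1.3, 0.7]
gripper_width: 0.0856
```

```bash
python3 - <<'E'
from h import *
to([.473,.1745,.103],-4)
T=optics.get_image("top");S=optics.get_image("scene")
c=T["frame"][120:300,180:380,::-1];e=S["frame"][100:280,180:380,::-1]
cv2.imwrite("pics/b1.png",np.hstack([cv2.resize(c,None,fx=2,fy=2),cv2.resize(e,None,fx=2,fy=2)]))
E
```

```text
t 6.33 tcp [0.4697 0.175  0.2354] head -94.03 delta units [ 0.004 -0.09   3.31 ] F [0.2 1.3 0.7] w 0.0856
roll units -0.006253092299266428
```

View pics/b1.png

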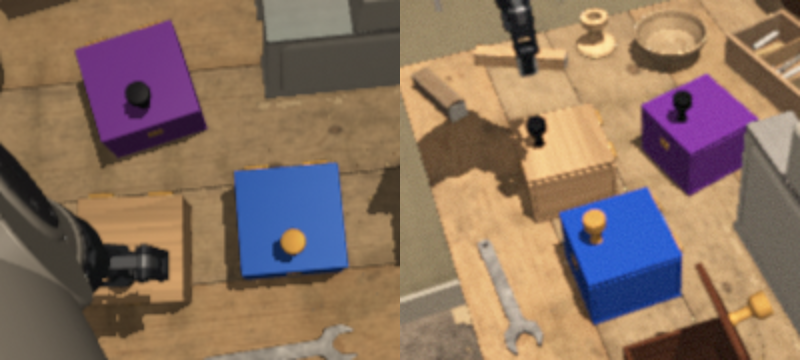

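The brown lid stays open, and the gripper is over the black knob of the pale box (scene crop 537,130). I'll lower it and grip.

play_rows([
  [[0,-0.07,0.8,0,1],[0,-0.07,1.6,0,1],[0,-0.07,2.4,0,1],[0,-0.07,3.0,0,1],[0,-0.07,3.3,0,1]],
])

```text
t: 6.85
tcp_pos: [0.4724, 0.1743, 0.1021]
tcp_rot: [2.139, -2.298, -0.001]
ft_force: [-0.4, -0.5, -0.3]
gripper_width: 0.0854
```

play_rows([
  [[0,0,0,0,0],[0,0,0,0,0],[0,0,0,0,0],[0,0,0,0,0],[0,0,0,0,0]],
])

```text
t: 7.27
tcp_pos: [0.4742, 0.1763, 0.1057]
tcp_rot: [-2.139, 2.296, -0.001]
ft_force: [-1.5, 3.4, 7.5]
gripper_width: 0.0268
```

play_rows([
  [[0,0,0,0,0],[0,0,0,0,0],[0,0,0,0,0],[0,0,0,0,0],[0,0,0,0,0]],
])

```text
t: 7.68
tcp_pos: [0.4742, 0.1763, 0.1057]
tcp_rot: [-2.14, 2.296, -0.001]
ft_force: [-1.0, 0.7, 7.0]
gripper_width: 0.0268
```

play_rows([
  [[0,-0.07,-0.13,0,0],[0,-0.14,-0.26,0,0],[0,-0.23,-0.38,0,0],[0,-0.32,-0.5,0,0],[0,-0.32,-0.5,0,0]],
])

```text
t: 8.1
tcp_pos: [0.4862, 0.1754, 0.1252]
tcp_rot: [-2.142, 2.297, 0.001]
ft_force: [-1.2, 4.5, 0.5]
gripper_width: 0.0262
```

```bash
python3 - <<'E'
from h import *
to([.473,.1745,.103],-4)
S=optics.get_image("scene");e=S["frame"][80:260,180:380,::-1]
cv2.imwrite("pics/b2.png",cv2.resize(e,None,fx=3,fy=3))
E
```

```text
t 8.1 tcp [0.4862 0.1754 0.1252] head -94.01 delta units [0.045 0.329 0.556] F [-1.2  4.5  0.5] w 0.0262
roll units -0.0017053662497289678
```

View pics/b2.png

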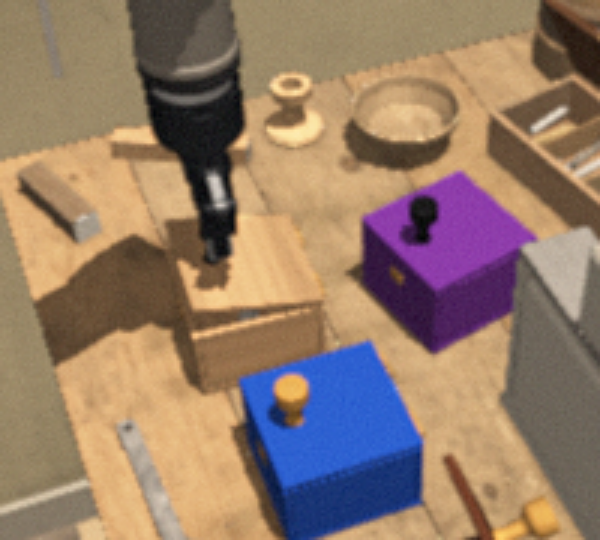

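The pale lid is lifting, so I'll continue the arc.

play_rows([
  [[0,-0.2,-0.22,0,0],[0,-0.43,-0.42,0,0],[0,-0.68,-0.58,0,0],[0,-0.95,-0.72,0,0],[0,-1.23,-0.82,0,0]],
])

```text
t: 8.57
tcp_pos: [0.5336, 0.172, 0.1576]
tcp_rot: [2.143, -2.295, -0.003]
ft_force: [-5.1, 4.8, 2.6]
gripper_width: 0.0267
```

play_rows([
  [[0,-0.29,-0.06,0,0],[0,-0.59,-0.1,0,0],[0,-0.89,-0.09,0,0],[0,-1.03,-0.08,0,0],[0,-1.03,-0.08,0,0]],
])

```text
t: 8.98
tcp_pos: [0.5777, 0.169, 0.1613]
tcp_rot: [-2.14, 2.296, -0.001]
ft_force: [1.2, 3.9, 5.9]
gripper_width: 0.0269
```

play_rows([
  [[0,0,0,0,0.8],[0,0,0,0,0.8],[0,0,0,0,0.8],[0,0,0,0,0.8],[0,0,0,0,0.8]],
])

```text
t: 9.4
tcp_pos: [0.5757, 0.1675, 0.1599]
tcp_rot: [2.141, -2.298, 0.0]
ft_force: [1.1, -0.6, -1.0]
gripper_width: 0.0682
```

play_rows([
  [[0,0,-0.7,0,0.8],[0,0,-1.6,0,0.8],[0,0,-2.4,0,0.8],[0,0,-3,0,0.8],[0,0,-3,0,0.8]],
])

```text
t: 9.82
tcp_pos: [0.5784, 0.1692, 0.2861]
tcp_rot: [-2.136, 2.292, -0.006]
ft_force: [1.2, 0.9, 0.5]
gripper_width: 0.0686
```

```bash
python3 - <<'E'
from h import *
to([.5967,-.2208,.28],-3)
S=optics.get_image("scene");e=S["frame"][80:345,200:400,::-1]
cv2.imwrite("pics/b3.png",cv2.resize(e,None,fx=2.2,fy=2.2))
T=optics.get_image("top");cv2.imwrite("pics/b4.png",T["frame"][:,:,::-1])
E
```

```text
t 9.82 tcp [0.5784 0.1692 0.2861] head -94.04 delta units [ 9.693 -1.14   0.13 ] F [1.2 0.9 0.5] w 0.0686
roll units -0.2070662199784863
```

View pics/b3.png

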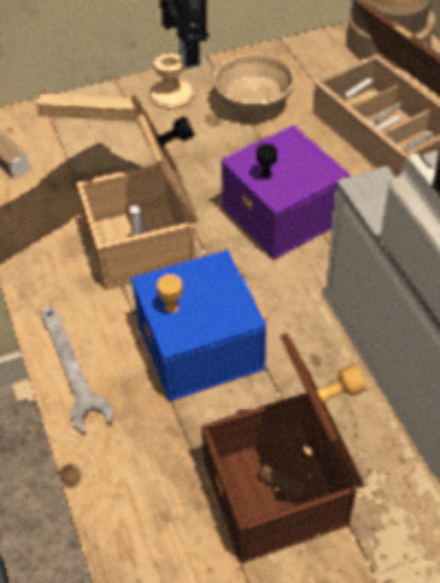

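View pics/b4.png

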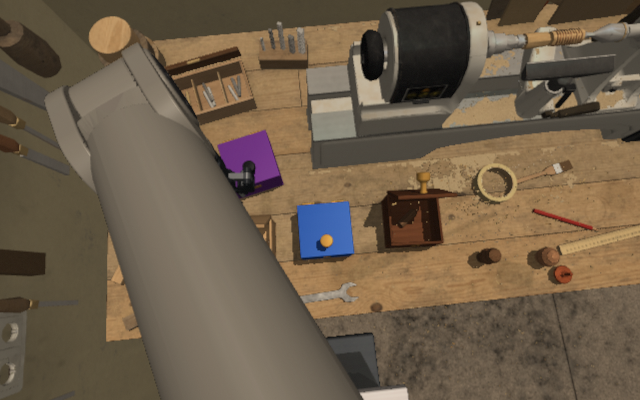

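Both lids are open at about 1.2 rad. The grey upright drive centre is in the pale box (crop 136,218) and the offcut is in the brown box (crop 290,483). Now I'll go back and shut the brown box.

play_rows([
  [[0.9,-0.1,0,0,1],[1.8,-0.2,0,0,1],[2.7,-0.3,0,0,1],[3.6,-0.4,0,0,1],[4.5,-0.5,0,0,1]],
])

```text
t: 10.33
tcp_pos: [0.582, -0.0149, 0.2783]
tcp_rot: [2.14, -2.296, -0.003]
ft_force: [0.1, 0.2, -0.4]
gripper_width: 0.0852
```

play_rows([
  [[0.9,-0.1,0,0,1],[1.8,-0.2,0,0,1],[2.7,-0.3,0,0,1],[3.6,-0.4,0,-0.1,1],[4.5,-0.5,0,-0.2,1]],
])

```text
t: 10.75
tcp_pos: [0.5893, -0.1956, 0.2782]
tcp_rot: [2.161, -2.278, -0.004]
ft_force: [1.0, 0.6, 1.3]
gripper_width: 0.0853
```

play_rows([
  [[0.7,-0.2,0,0,1],[0.7,-0.2,0,0,1],[0.7,-0.2,0,0,1],[0.7,-0.2,0,0,1],[0.7,-0.2,0,0,1]],
])

```text
t: 11.17
tcp_pos: [0.5969, -0.2203, 0.2792]
tcp_rot: [2.165, -2.277, -0.003]
ft_force: [-0.3, 0.2, -0.9]
gripper_width: 0.0855
```

```bash
python3 - <<'E'
from h import *
to([.599,-.2207,.160],-3)
S=optics.get_image("scene");e=S["frame"][180:360,240:440,::-1]
cv2.imwrite("pics/c1.png",cv2.resize(e,None,fx=3,fy=3))
E
```

```text
t 11.17 tcp [ 0.5969 -0.2203  0.2792] head -92.89 delta units [ 0.012 -0.057  2.98 ] F [-0.3  0.2 -0.9] w 0.0855
roll units 0.02163959454610449
```

View pics/c1.png

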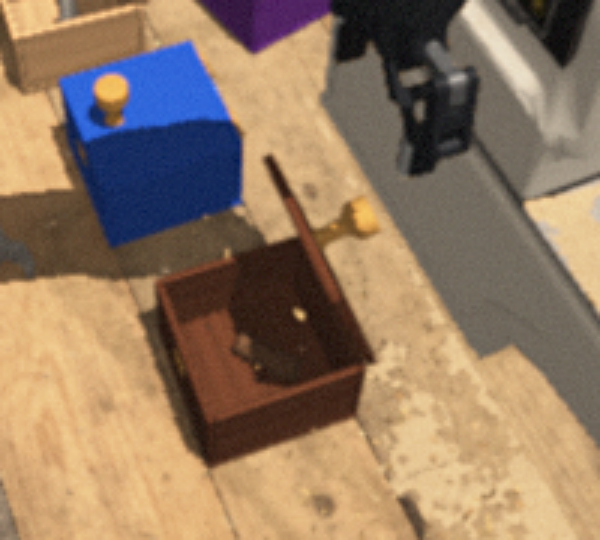

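play_rows([
  [[0,-0.04,0.8,0,1],[0,-0.04,1.6,0,1],[0,-0.04,2.3,0,1],[0,-0.04,2.8,0,1],[0,-0.04,2.98,0,1]],
])

```text
t: 11.63
tcp_pos: [0.5967, -0.2202, 0.1573]
tcp_rot: [2.163, -2.275, -0.008]
ft_force: [-0.0, 0.4, -0.3]
gripper_width: 0.0854
```

play_rows([
  [[0,0,0,0,0],[0,0,0,0,0],[0,0,0,0,0],[0,0,0,0,0],[0,0,0,0,0]],
])

```text
t: 12.05
tcp_pos: [0.6002, -0.2206, 0.1628]
tcp_rot: [-2.16, 2.276, -0.001]
ft_force: [0.1, 2.1, 7.2]
gripper_width: 0.0268
```

play_rows([
  [[0,0,0,0,0],[0,0,0,0,0],[0,0,0,0,0],[0,0,0,0,0],[0,0,0,0,0]],
])

```text
t: 12.47
tcp_pos: [0.6003, -0.2207, 0.1629]
tcp_rot: [-2.161, 2.276, -0.002]
ft_force: [-0.7, 3.6, 7.2]
gripper_width: 0.0264
```

play_rows([
  [[0,0.44,-0.02,0,0],[0,0.74,0.02,0,0],[0,1.03,0.08,0,0],[0,1.31,0.18,0,0],[0,1.58,0.32,0,0]],
])

```text
t: 12.88
tcp_pos: [0.5372, -0.2174, 0.15]
tcp_rot: [-2.161, 2.275, -0.004]
ft_force: [2.4, 4.3, 2.8]
gripper_width: 0.0263
```

```bash
python3 - <<'E'
from h import *
to([.4947,-.2151,.1045],-3)
S=optics.get_image("scene");e=S["frame"][180:360,240:440,::-1]
cv2.imwrite("pics/c2.png",cv2.resize(e,None,fx=3,fy=3))
E
```

```text
t 12.88 tcp [ 0.5372 -0.2174  0.15  ] head -92.94 delta units [-0.002  1.069  1.133] F [2.4 4.3 2.8] w 0.0263
roll units 0.011927459870639723
```

View pics/c2.png

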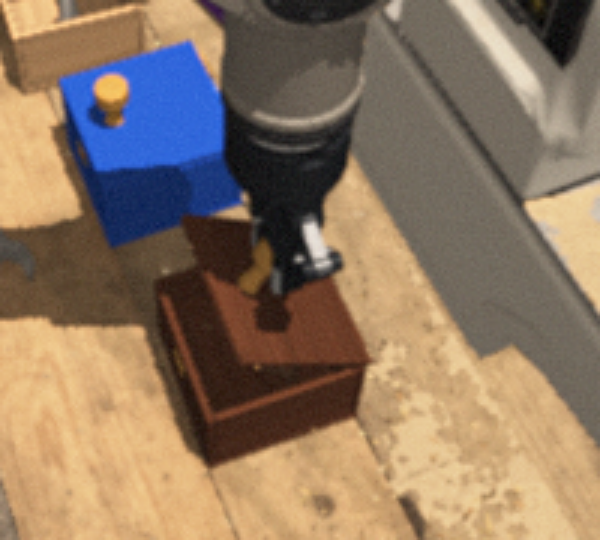

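The lid follows and is half shut. I'll continue down.

play_rows([
  [[0,0.25,0.17,0,0],[0,0.49,0.37,0,0],[0,0.7,0.59,0,0],[0,0.88,0.83,0,0],[0,1.02,1.07,0,0]],
])

```text
t: 13.35
tcp_pos: [0.4965, -0.2152, 0.1062]
tcp_rot: [-2.161, 2.275, -0.004]
ft_force: [3.6, 5.2, 6.5]
gripper_width: 0.0266
```

play_rows([
  [[0,0.03,0.06,0,0],[0,0.05,0.1,0,0],[0,0.05,0.14,0,0],[0,0.05,0.14,0,0],[0,0.05,0.14,0,0]],
])

```text
t: 13.77
tcp_pos: [0.4963, -0.2153, 0.1046]
tcp_rot: [-2.161, 2.275, -0.007]
ft_force: [-7.5, 9.6, 34.1]
gripper_width: 0.0262
```

```bash
python3 - <<'E'
from h import *
to([.4947,-.2151,.1045],-3)
S=optics.get_image("scene");e=S["frame"][180:360,240:440,::-1]
cv2.imwrite("pics/c3.png",cv2.resize(e,None,fx=3,fy=3))
E
```

```text
t 13.77 tcp [ 0.4963 -0.2153  0.1046] head -92.94 delta units [-0.004  0.04   0.001] F [-7.5  9.6 34.1] w 0.0262
roll units 0.011473638491725068
```

View pics/c3.png

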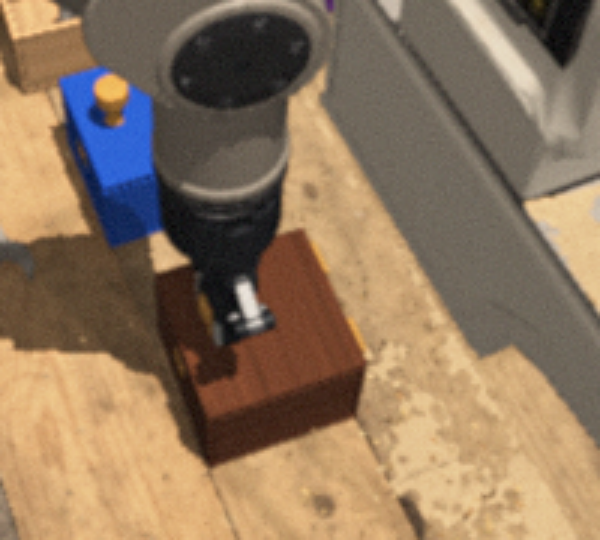

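The lid is seated, with 34 N of reaction as it is pressed home. I'll release and rise.

play_rows([
  [[0,0,0,0,1],[0,0,0,0,1],[0,0,0,0,1],[0,0,0,0,1],[0,0,0,0,1]],
])

```text
t: 14.23
tcp_pos: [0.4926, -0.2169, 0.0994]
tcp_rot: [2.161, -2.279, -0.001]
ft_force: [0.4, 0.1, 0.2]
gripper_width: 0.0842
```

play_rows([
  [[0,0,-0.5,0,1],[0,0,-1.4,0,1],[0,0,-2.3,0,1],[0,0,-3.2,0,1],[0,0,-3.8,0,1]],
])

```text
t: 14.65
tcp_pos: [0.4937, -0.2171, 0.255]
tcp_rot: [-2.161, 2.279, -0.004]
ft_force: [0.8, -0.4, -0.4]
gripper_width: 0.0851
```

play_rows([
  [[0.9,0,0,0,1],[1.8,0,0,0,1],[2.7,0,0,0,1],[3.6,0,0,0,1],[4.5,0,0,0,1]],
])

```text
t: 15.07
tcp_pos: [0.4828, -0.3982, 0.2514]
tcp_rot: [2.162, -2.279, -0.001]
ft_force: [1.4, 0.6, -0.6]
gripper_width: 0.0852
```

play_rows([
  [[0,0,0,0,1],[0,0,0,0,1],[0,0,0,0,1]],
])

```text
t: 15.32
tcp_pos: [0.4833, -0.3959, 0.2511]
tcp_rot: [-2.162, 2.279, 0.002]
ft_force: [0.6, 0.2, 0.1]
gripper_width: 0.0855
```

```bash
python3 - <<'E'
from h import *
to([.4947,-.2151,.1045],-3)
S=optics.get_image("scene");e=S["frame"][100:345,200:400,::-1]
T=optics.get_image("top");c=T["frame"][130:300,190:470,::-1]
e=cv2.resize(e,None,fx=2.2,fy=2.2,interpolation=2)
cv2.imwrite("pics/d1.png",e);cv2.imwrite("pics/d2.png",cv2.resize(c,None,fx=2.8,fy=2.8,interpolation=2))
E
```

```text
t 15.32 tcp [ 0.4833 -0.3959  0.2511] head -93.03 delta units [-4.524 -0.048  3.669] F [0.6 0.2 0.1] w 0.0855
roll units -0.005995308461689319
```

View pics/d1.png

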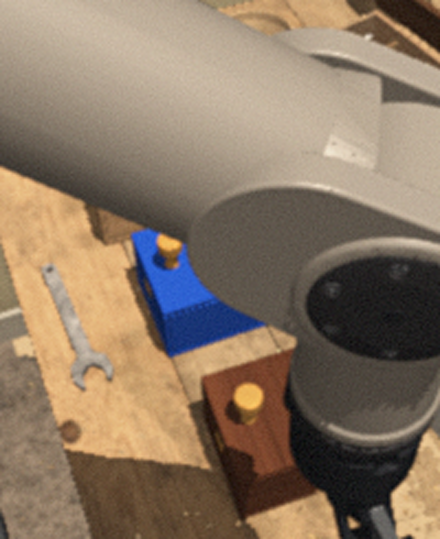

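View pics/d2.png

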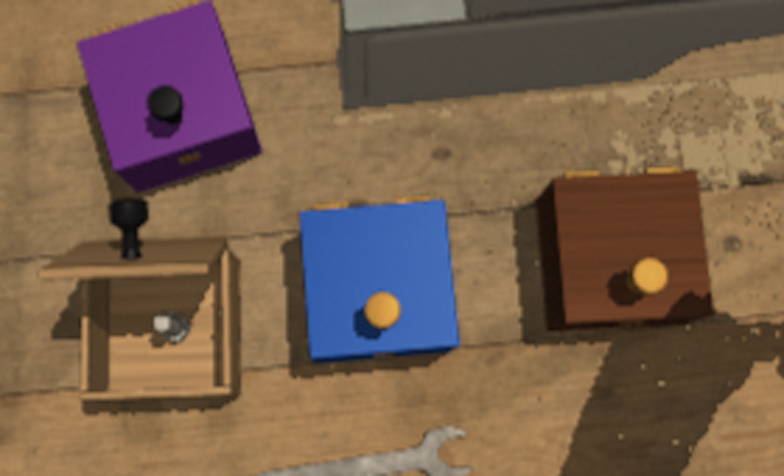

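The brown lid's outline and knob (650,275) are back where they were when shut: (650,162) in the earlier crop, plus the 112 px crop offset. The pale box stands open with the drive centre upright at (172,325). I'm handing the job in.

```bash
python3 - <<'E'
from bench import job
print(job.close_job())
E
```

```text
the job is handed in; nothing more can be done
None
```

I opened the brown box and then the pale box, and both lids stood open together at about 1.2 rad, going by how far the knobs had moved. The drive centre is in the pale box and the offcut is in the brown one. I swung the brown lid shut again, pressed it home with about 34 N, and left the pale box wide open. I never touched the blue and purple look-alikes.

- **Brown box:** in the last top view its knob is within about 1 pixel of where it was when first shut. I put the lid within about 0.03 rad of shut.
- **Pale box:** the lid is still up and the drive centre stands upright. The arm hid this box in the last scene view, so this check rests on the top view alone.
- **Contents:** nothing went into either box. The drive centre shows upright in both open views, but I did not measure its position. The offcut was last seen just before the lid was shut over it.
- **Time and contact:** the job took about 15 s of the 58 s allowed. The gripper is clear of everything and reads about 0 N.

No check failed. The only disagreement was one wrong triangulation of the brown knob, caused by a crop offset I had left out. Corrected, it agreed with the other measurements to about 1 mm.

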